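# Cure the filler patch on a tilted model with a sprung-nose lamp

### The job

Lift the amber light hood off the model and stand it upright in the middle of the cork mat. Then take the curing lamp from its round pad and press its orange nose squarely and centred on the red filler patch, gently, so that the sprung nose is about half pushed in, and hold it still there for two seconds. Finally stand the lamp back upright on its pad; touch the model with nothing but the lamp, do not shift it, and leave the other bench things where they are.

Things in the scene. Friction and masses are not known exactly. Their poses are not given: they have to be found in the camera images.
- hood: loose dark amber light hood, 0.35 kg. Black foot 85 x 150 x 10 mm (own x -55 to +30 mm), amber wall 5 mm thick at x = 0, amber roof 6 mm thick, underside 200 mm up, from the wall to x = +127 mm, over the patch; sides and far end open. Origin: underside of the foot, below the wall; x from the wall to the model, z up. Starts right in front of the work stand, facing it.
- hood_grip (a point): middle of the top edge of the hood's black grip fin: 60 mm long along the hood's x, 12 mm thick along its y, 50 mm high (from 206 to 256 mm above the hood's underside); it stands 15 mm along +x from the hood's origin, about above the hood's centre of mass. Axes as the hood's.
- cork_mat: fixed square cork mat 220 x 220 x 4 mm on the bench, where the hood goes; origin at the centre of its underside. It may be on the left or the right.
- lamp_pad: fixed round white charging pad with a blue centre, 100 mm across, 12 mm high (flat top); origin at the centre of its underside. It is on the other side of the bench from the cork mat.
- lamp: loose black pen-shaped curing lamp, about 0.14 kg, 168 mm long, standing nose down on its pad. Round barrel 32 mm across, from 40 to 168 mm above the nose rim (aluminium band low, blue band near the top); below it the orange sprung nose. Origin: centre of the nose rim with the nose fully out; z along the barrel from nose to tail.
- lamp_top (a point): centre of the flat tail end of the lamp, 168 mm along z from its origin; axes as the lamp's.
- lamp_tip (a point): centre of the nose's flat rim (the face that is pressed on the work); moves with the nose; axes as the lamp's.
- lamp_nose (a joint): how far the orange sprung nose (hollow ring 48 mm across, rim 5 mm wide) is pushed in: 0 fully out, 0.012 m at its hard stop. The spring needs about 3.2 N to start moving, 5.3 N half way (6 mm), 7.4 N at the stop, so the lamp stands on its nose without pushing it in.
- fuselage: light grey aircraft model fuselage, 250 mm long along its own y (nose to +y), flat back 74 x 190 mm, clamped on the tilting plate of the work stand. The tilt leans the back towards the robot and the clamping place along y differs each time. Origin on the plate's pivot axis, z normal to the flat back.
- patch (a point): centre of the round red filler patch, 18 mm across, flush on the fuselage's flat back 35 mm along z from its origin. Site z is the outward normal of the back (tilted 26 to 41 degrees from vertical towards the robot); y along the fuselage. The flat back reaches 37 mm to each side along x and at least 90 mm along y.
- tilt_plate (a joint): tilt of the plate and model about the horizontal pivot, rad: 0 level, larger leans the back towards the robot; stiff, it must stay as it is (the pivot is 100 mm above the bench).
- stand: fixed grey tilting work stand, foot 130 x 200 x 12 mm with two ears 106 mm high and black clamp screws, in the middle of the bench; origin at the centre of its underside, x away from the robot.
- paint_jar: bystander, leave alone: small paint jar with blue cap, 40 mm across, 50 mm high; origin under its centre.
- glue_jar: bystander, leave alone: small glue jar with green cap, 44 mm across, 60 mm high; origin under its centre.
- sanding_block: bystander, leave alone: red and cork sanding block 90 x 45 x 26 mm, on the bench between the robot and the stand, to the left; origin under its centre.
- nose_part: bystander, leave alone: loose grey kit part 100 x 35 x 24 mm, on the bench between the robot and the stand, to the right; origin under its centre.
- brush: bystander, leave alone: paint brush, 170 mm long, lying beyond the jars on the left.
- driver: bystander, leave alone: screwdriver, 160 mm long, lying beyond the jars on the right.
There are look-alikes about, which are no part of the job. Several things have the shape of the lamp_pad; the one meant has the colours described above. Of the things shaped like the hood, the amber one is meant.

How it is judged (in metres and radians):
On the way, in this order (a step that is already met when the one before it is completed fails the run):
1. the hood stands upright on the cork mat, let go (horizontal distance between hood and cork_mat below 0.05 m and z of hood in the frame of cork_mat below 0.009 m and angle between hood's own z axis and vertical below 0.08 rad and linear speed of hood below 0.02 m/s and contact force between the fingers and hood below 0.2 N), for 0.2 s.
2. the lamp's nose rim is pressed on the red patch: rim centre within 8 mm of the patch centre, lamp within 9 degrees of square, nose pushed in 3 to 9 mm, the lamp still, for 1.5 s (distance between lamp_tip and patch below 0.008 m and angle between the z axis of lamp_tip and the z axis of patch, either way round below 0.16 rad and value of joint lamp_nose between 0.003 and 0.009 m and contact force between lamp and fuselage above 2 N and linear speed of lamp below 0.015 m/s), for 1.5 s.
At the end, for the whole second after the job is handed in: The hood stands upright (within 4.5 degrees) on the cork mat, its origin within 50 mm of the mat's centre; the lamp stands upright (within 3.5 degrees) on its pad, nose down, its axis within 28 mm of the pad's centre; both are let go and at rest, and the model is within 10 mm of where it was (all of step 1 and contact force between the fingers and lamp below 0.2 N and horizontal distance between lamp_tip and lamp_pad below 0.028 m and z of lamp_tip in the frame of lamp_pad between 0.009 and 0.016 m and angle between lamp's own z axis and vertical below 0.06 rad and linear speed of lamp below 0.02 m/s and distance of patch from where it was at the start of the episode below 0.01 m); the robot touches nothing.
It fails at once if the lamp is pressed on the model with more than 15 N (contact force between lamp and fuselage above 15 N).
It fails at once if the model is touched by the gripper, arm or hood (contact force between any of the fingers, the arm, hood and fuselage above 2 N).
It fails at once if the model is shifted by more than 10 mm (distance of patch from where it was at the start of the episode above 0.01 m).
It fails at once if a bystander is moved by more than 30 mm (distance of any of paint_jar, glue_jar, sanding_block, nose_part, brush, driver from where it was at the start of the episode above 0.03 m).
It also fails if it takes over 72 s, if anything falls off the work surface, if the arm or the gripper's body presses on something with over 40 N, if the wrist force passes 120 N, or if a joint passes its speed limit or range.

### The arm

A 6-joint arm with a two-finger parallel gripper is mounted at the origin on the work surface. World frame = base frame: x ahead of the robot, y to its left, z up, the work surface at z = 0. Lengths are in m, angles in degrees, forces in N, time in s.
With the tool pointing down it reaches from about 0.375 to 0.975 m from the base axis. Payload 3.8 kg.
Tool frame: the origin (TCP) lies between the finger pads; the fingertips stand 17 mm ahead of it and the grasp point (between the pads) lies 2 mm behind it; z points along the fingers, y is the line along which they close (so a half turn about z gives the same grasp; the last joint's range is limited). The gripper opens to 88 mm and grips with 3 to 60 N. Pads are 18 mm wide; open, the fingers measure 123 mm over their backs; the gripper's body (75 mm by 187 mm) begins 45 mm behind the grasp point.
Start: joints at [-74.651, 15.12, 91.902, -0, 72.978, -2.114], TCP at [0.203, -0.644, 0.256] pointing down, gripper open.
Joint ranges: [-150.88, 150.88], [-54.13, 125.18], [17.81, 147.31], [-75.09, 255.09], [0, 152.58], [-146.25, 146.25]. Speed limits (degrees/s): [147.25, 147.25, 180, 180, 180, 180].

### API

Orientations are given as [roll, pitch, yaw] about the fixed x, y, z axes, in that order (R = Rz(yaw) Ry(pitch) Rx(roll)).
In Python, from rig import telemetry, imaging, arm gives the robot as it stands.
- The arm moves only by the shell command python3 -m creep 'ROWS' [OPENING] [FORCE]. ROWS is JSON, a list of rows, each an object of numbers: "dx", "dy", "dz": the shift along the tool's x, y, z scaled (see below); "rx", "ry", "rz": the turn, a rotation vector about the tool's x, y, z scaled (see below). A call has 1 to 5 rows; each row is the pose to reach, as a shift and turn from the pose commanded when the call began, along the tool's axes at that moment; what a row does not reach only later rows make up. The controller multiplies each number of a shift by 300 mm and each number of a turn by 45 degrees. A row lasts 1/10 s, in which the tool goes at most 50 mm and 8.59 degrees, less where a joint would pass 70% of its speed; a pose out of reach is approached as far as the arm can. A call with a number of a shift or a turn outside -1 to 1 is refused whole. A call with a gripper value outside its range is refused whole. OPENING is the opening, from -1 (shut) to 1 (fully open), set as the call begins (- or left out, the last holds). The fingers move at their own pace and stop on an object; FORCE is the grip in N (left out, the last holds). Time passes only in rows, so rows that repeat a pose let the fingers close. It gives the time, the measured TCP pose, the force, the opening and the grip force at its end, in the units of the state.
- telemetry.sense(): the state, without advancing time (a new reading comes with each control period).
- imaging.snapshot(name): name is "scene" or "top"; returns a dict with "color" (480x640x3 uint8, blue, green, red), "intrinsics" (3x3 intrinsics, pixels), "world_from_camera" (4x4, takes a point from camera to world coordinates). Camera axes: x right, y down, z forward; pixel columns grow to the right and rows downward; lengths in m; the calibration is good to about 2 mm. A picture is of the moment at which its call begins. There is no depth.
- arm.close_job(): hands the job in; it is judged then, once.
The state is a dict: "t": time; "q": joint angles; "qvel": joint speeds; "tau": joint torques, N m; "tcp_pos": TCP position; "eef_rot": TCP orientation; "ft_force": force on the tool from outside, world axes, zero at the start; "wrist_torque": the same for the moment, N m; "width": finger opening in m; "grasp_force": force on a finger pad.
Only numpy, scipy, OpenCV 4.12 (cv2) and the standard library are available. Lean on these libraries where they do the work, as an engineer would, in place of code of your own. Each camera call takes 0.05 s, during which the arm holds its last target. There are 200 camera calls.

## Working session

There is one attempt and no reset: what is moved stays moved. The work goes in short steps, Python scripts to look and compute and a shell command to move; the robot and the scene stay as the last step left them, time stands still between calls to the robot, and variables do not carry over. Pictures are saved under pics/ and viewed, at most 10 in all, crops included, and the job is handed in when it is done.

```bash
ls; mkdir -p pics
python3 - <<'E'
from rig import telemetry, imaging
import cv2,numpy as np
np.set_printoptions(precision=4,suppress=True)
for n in("scene","top"):
    s=imaging.snapshot(n); cv2.imwrite(f"pics/{n}0.png",s["color"]); print(n,s["intrinsics"],s["world_from_camera"])
print(telemetry.sense())
E
```

```text
pics
scene [[505.3049   0.     325.9556]
 [  0.     505.3049 242.9261]
 [  0.       0.       1.    ]] [[-0.502   0.5041 -0.7028  1.2452]
 [ 0.8647  0.3054 -0.3987  0.4567]
 [ 0.0137 -0.8078 -0.5892  0.8452]
 [ 0.      0.      0.      1.    ]]
top [[506.1218   0.     311.9021]
 [  0.     506.1218 238.9189]
 [  0.       0.       1.    ]] [[-0.0247 -0.9923  0.121   0.3379]
 [-0.9993  0.0212 -0.03    0.008 ]
 [ 0.0272 -0.1216 -0.9922  1.3678]
 [ 0.      0.      0.      1.    ]]
{'t': 0.1, 'q': array([-74.6494,  15.1655,  91.9731,  -0.0007,  72.9786,  -2.1128]), 'qvel': array([ 0.0837,  0.0336, -0.1484, -0.0022, -0.0761,  0.0563]), 'tau': array([ -0.001 , -50.3621, -35.8072,   0.073 ,   0.0233,  -0.0001]), 'tcp_pos': array([ 0.2024, -0.6433,  0.2545]), 'eef_rot': array([-179.8828,   -0.0037,   17.4635]), 'ft_force': array([-0.2789, -1.3681,  0.8014]), 'wrist_torque': array([-0.0668, -0.0385, -0.0122]), 'grasp_force': 0.0, 'width': 0.0880728621984127}
```

View pics/scene0.png

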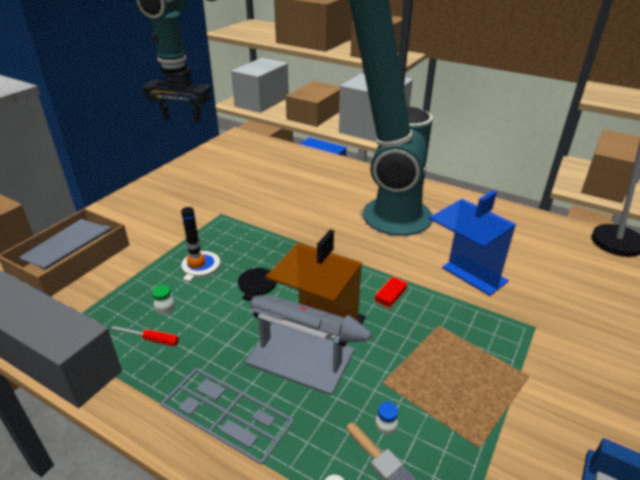

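View pics/top0.png

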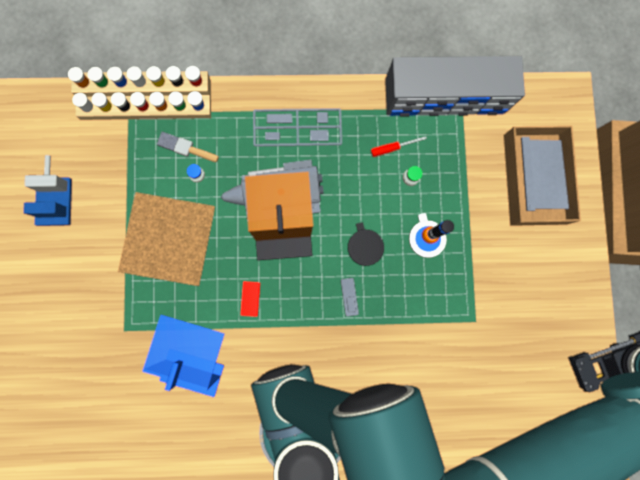

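The top view shows the amber hood at (280,215), with its fin at (280,218). The blue hood look-alike is at (185,355). The white pad with the blue centre and lamp is at (428,238), and the dark disc look-alike is at (366,246). The cork mat is at (167,238). The amber hood and the white/blue pad fit the description. I'll confirm both in one enlarged crop.

Run:
```python
import cv2,numpy as np
t=cv2.imread("pics/top0.png");s=cv2.imread("pics/scene0.png")
def c(im,x,y,w,h,k): return cv2.resize(im[y:y+h,x:x+w],None,fx=k,fy=k,interpolation=cv2.INTER_CUBIC)
a=np.hstack([c(t,215,150,133,100,3),c(t,345,185,133,100,3)])  # x3
b=np.hstack([c(s,240,220,133,100,3),c(s,155,195,133,100,3)])
cv2.imwrite("pics/crop1.png",np.vstack([a,b]))
```

```text
(no output)
```

View pics/crop1.png

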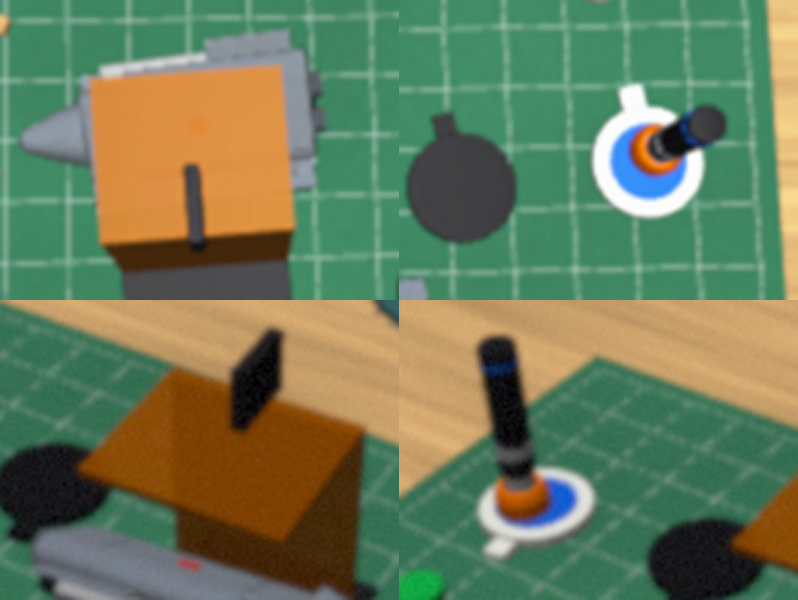

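The crop confirms the amber hood with its black fin, and the white pad with the blue centre carrying the lamp. The red patch is at scene crop (190,564). Next I compute the poses.

```bash
cat > h.py <<'E'
import numpy as np, cv2
from scipy.spatial.transform import Rotation as Ro
from scipy.optimize import least_squares
from rig import telemetry, imaging
np.set_printoptions(precision=4,suppress=True)
import os,pickle
if not os.path.exists("cams.pkl"):
    pickle.dump({n:[imaging.snapshot(n)[k] for k in("intrinsics","world_from_camera")] for n in("scene","top")},open("cams.pkl","wb"))
C=pickle.load(open("cams.pkl","rb"))
def proj(n,P):
    K,T=C[n]; p=(np.atleast_2d(P)-T[:3,3])@T[:3,:3]; p=p@K.T; return p[:,:2]/p[:,2:]
def onz(n,uv,z):
    K,T=C[n]; d=T[:3,:3]@np.linalg.inv(K)@np.array([*uv,1.]); return T[:3,3]+d*(z-T[2,3])/d[2]
def tri(top,scene):
    return least_squares(lambda P:np.r_[proj("top",P)[0]-top,proj("scene",P)[0]-scene],[.5,0,.1]).x
def cmd(pos,rot,cur=None):
    """rot: Rotation target; prints shift/turn in move units from the measured pose"""
    s=telemetry.sense(); R=Ro.from_euler("xyz",s["eef_rot"],degrees=True); p=s["tcp_pos"]
    if cur is not None: p,R=cur
    d=R.inv().apply(np.array(pos)-p)/.3; w=(R.inv()*rot).as_rotvec(degrees=True)/45
    print("shift",d,"turn",w,"| t",s["t"],"p",p,"rpy",s["eef_rot"],"rows>=",np.linalg.norm(d)*6,np.linalg.norm(w)*45/8.59)
def down(yaw): return Ro.from_euler("xyz",[180,0,yaw],degrees=True)
E
python3 - <<'E'
from h import *
L=np.array([[127,75,206],[127,-75,206],[-2.5,-75,206],[-2.5,75,206]])/1e3
T=np.array([[245,176.7],[309,172],[313,226.7],[249,231.7]]);S=np.array([[335,300],[266.7,276],[298.3,243.3],[360.7,263.3]])
def W(v):return L@Ro.from_euler("z",v[2]).as_matrix().T+[v[0],v[1],0]
f=lambda v:np.r_[(proj("top",W(v))-T).ravel(),(proj("scene",W(v))-S).ravel()]
r=least_squares(f,[.5,0,0]);v=r.x;print("hood",v[:2],np.degrees(v[2]),np.abs(r.fun).max())
g=Ro.from_euler("z",v[2]).apply([.015,0,.256])+[v[0],v[1],0];print("grip",g,proj("top",g),proj("scene",g))
m=[onz("top",p,.004) for p in[(134,193),(214,207),(199,284),(119,270)]];print("mat",np.mean(m,0));e=m[0]-m[3];print("mat yaw",np.degrees(np.arctan2(e[1],e[0])))
print("lamp top",onz("top",(448,226.3),.18),onz("scene",(188,210),.18),"pad",onz("top",(428,238.7),.012),onz("scene",(202,263.3),.012))
print("patch",tri([281,191.7],[303.3,308]))
cmd([g[0],g[1],.36],down(np.degrees(v[2])))
E
```

```text
hood [0.5077 0.045 ] 3.4022358377859474 1.7975812545049052
grip [0.5226 0.0459 0.256 ] [[279.2126 217.6364]] [[325.6933 236.1247]]
mat [0.5147 0.3584 0.004 ]
mat yaw -9.776133483951469
lamp top [ 0.5061 -0.354   0.18  ] [ 0.5083 -0.3493  0.18  ] pad [ 0.4971 -0.3485  0.012 ] [ 0.4998 -0.341   0.012 ]
patch [0.6092 0.0449 0.1279]
shift [ 1.7078 -1.8725 -0.3477] turn [-0.001   0.0001  0.3125] | t 0.3 p [ 0.2025 -0.6437  0.2552] rpy [-179.9536   -0.0009   17.4653] rows>= 15.348240288208151 1.637152667292898
```

```bash
python3 -m creep '[{"dz":-0.17},{"dz":-0.35,"rz":0.15},{"dx":0.11,"dy":-0.12,"dz":-0.35,"rz":0.31},{"dx":0.22,"dy":-0.245,"dz":-0.35,"rz":0.31},{"dx":0.33,"dy":-0.37,"dz":-0.35,"rz":0.31}]' 1 20
for i in 1 2; do :; done
python3 -m creep '[{"dx":0.065,"dy":-0.12},{"dx":0.13,"dy":-0.24},{"dx":0.195,"dy":-0.36},{"dx":0.26,"dy":-0.48},{"dx":0.325,"dy":-0.6}]'
python3 -m creep '[{"dx":0.065,"dy":-0.12},{"dx":0.13,"dy":-0.24},{"dx":0.195,"dy":-0.36},{"dx":0.26,"dy":-0.48},{"dx":0.325,"dy":-0.6}]'
python3 -m creep '[{"dx":0.065,"dy":-0.12},{"dx":0.13,"dy":-0.24},{"dx":0.195,"dy":-0.36},{"dx":0.26,"dy":-0.48},{"dx":0.325,"dy":-0.6}]'
python3 -c '
from h import *
cmd([.5226,.0459,.36],down(3.4)); cmd([.5226,.0459,.242],down(3.4))'
```

```text
shift [ 1.7077 -1.8726 -0.3477] turn [-0.001   0.0001  0.3126] | t 0.3 p [ 0.2025 -0.6437  0.2552] rpy [-179.9536   -0.0009   17.4653] rows>= 15.348463310467903 1.6374129496603376
shift [ 1.7077 -1.8723  0.0456] turn [-0.001   0.0001  0.3126] | t 0.3 p [ 0.2025 -0.6437  0.2552] rpy [-179.9536   -0.0009   17.4653] rows>= 15.207052711455567 1.6374129496603376validation failed for argument at $[0]...
validation failed for argument at $[0]...
validation failed for argument at $[0]...
validation failed for argument at $[0]...
```

```bash
python3 -m creep '[{"dx":0,"dy":0,"dz":-0.17,"rx":0,"ry":0,"rz":0.15}]' 1 20; python3 -m creep --help | head -20
```

```text
t: 0.4
tcp_pos: [0.2012, -0.6393, 0.2961]
eef_rot: [-179.0, 0.1, 10.6]
ft_force: [0.5, -0.0, -1.1]
width: 0.0885
grasp_force: 0.0invalid input: not JSON, or not a number
```

```bash
python3 -m creep '[{"dx":0,"dy":0,"dz":-0.16,"rx":0,"ry":0,"rz":0.16},{"dx":0.1,"dy":-0.14,"dz":-0.18,"rx":0,"ry":0,"rz":0.16},{"dx":0.2,"dy":-0.28,"dz":-0.18,"rx":0,"ry":0,"rz":0.16},{"dx":0.3,"dy":-0.42,"dz":-0.18,"rx":0,"ry":0,"rz":0.16},{"dx":0.4,"dy":-0.56,"dz":-0.18,"rx":0,"ry":0,"rz":0.16}]' 
python3 -m creep '[{"dx":0.07,"dy":-0.13,"dz":0,"rx":0,"ry":0,"rz":0},{"dx":0.145,"dy":-0.27,"dz":0,"rx":0,"ry":0,"rz":0},{"dx":0.22,"dy":-0.4,"dz":0,"rx":0,"ry":0,"rz":0},{"dx":0.29,"dy":-0.54,"dz":0,"rx":0,"ry":0,"rz":0}]'
python3 -m creep '[{"dx":0.07,"dy":-0.13,"dz":0,"rx":0,"ry":0,"rz":0},{"dx":0.145,"dy":-0.27,"dz":0,"rx":0,"ry":0,"rz":0},{"dx":0.22,"dy":-0.4,"dz":0,"rx":0,"ry":0,"rz":0},{"dx":0.29,"dy":-0.54,"dz":0,"rx":0,"ry":0,"rz":0}]'
python3 -m creep '[{"dx":0.07,"dy":-0.13,"dz":0,"rx":0,"ry":0,"rz":0},{"dx":0.145,"dy":-0.27,"dz":0,"rx":0,"ry":0,"rz":0},{"dx":0.22,"dy":-0.4,"dz":0,"rx":0,"ry":0,"rz":0},{"dx":0.29,"dy":-0.54,"dz":0,"rx":0,"ry":0,"rz":0},{"dx":0.29,"dy":-0.54,"dz":0,"rx":0,"ry":0,"rz":0}]'
python3 -c '
from h import *
cmd([.5226,.0459,.36],down(3.4)); cmd([.5226,.0459,.242],down(3.4))'
```

```text
t: 0.9
tcp_pos: [0.2868, -0.461, 0.3599]
eef_rot: [180.0, -0.0, 3.5]
ft_force: [1.4, -0.0, 0.2]
width: 0.0878
grasp_force: 0.0
t: 1.3
tcp_pos: [0.3637, -0.294, 0.3599]
eef_rot: [180.0, -0.0, 3.5]
ft_force: [1.6, -0.9, 0.2]
width: 0.0882
grasp_force: 0.0
t: 1.7
tcp_pos: [0.4407, -0.1269, 0.36]
eef_rot: [180.0, -0.1, 3.5]
ft_force: [0.1, 0.3, -0.5]
width: 0.0879
grasp_force: 0.0
t: 2.2
tcp_pos: [0.5183, 0.0431, 0.3594]
eef_rot: [-179.9, -0.0, 3.9]
ft_force: [0.3, 0.4, -0.2]
width: 0.0882
grasp_force: 0.0
shift [ 0.015  -0.0085 -0.0021] turn [-0.0027 -0.0003  0.0101] | t 2.2 p [0.5183 0.0431 0.3594] rpy [-179.8764   -0.0138    3.8527] rows>= 0.10425683260519114 0.05465355489837253
shift [ 0.0149 -0.0076  0.3912] turn [-0.0027 -0.0003  0.0101] | t 2.2 p [0.5183 0.0431 0.3594] rpy [-179.8764   -0.0138    3.8527] rows>= 2.349457963855291 0.05465355489837253
```

```bash
python3 -m creep '[{"dx":0.015,"dy":-0.008,"dz":0.12,"rx":0,"ry":0,"rz":0},{"dx":0.015,"dy":-0.008,"dz":0.26,"rx":0,"ry":0,"rz":0},{"dx":0.015,"dy":-0.008,"dz":0.36,"rx":0,"ry":0,"rz":0},{"dx":0.015,"dy":-0.008,"dz":0.41,"rx":0,"ry":0,"rz":0},{"dx":0.015,"dy":-0.008,"dz":0.41,"rx":0,"ry":0,"rz":0}]'
for i in 1 2; do echo; done
python3 -m creep '[{"dx":0,"dy":0,"dz":0,"rx":0,"ry":0,"rz":0},{"dx":0,"dy":0,"dz":0,"rx":0,"ry":0,"rz":0},{"dx":0,"dy":0,"dz":0,"rx":0,"ry":0,"rz":0},{"dx":0,"dy":0,"dz":0,"rx":0,"ry":0,"rz":0},{"dx":0,"dy":0,"dz":0,"rx":0,"ry":0,"rz":0}]' -1 25
python3 -m creep '[{"dx":0,"dy":0,"dz":0,"rx":0,"ry":0,"rz":0},{"dx":0,"dy":0,"dz":0,"rx":0,"ry":0,"rz":0},{"dx":0,"dy":0,"dz":0,"rx":0,"ry":0,"rz":0},{"dx":0,"dy":0,"dz":0,"rx":0,"ry":0,"rz":0},{"dx":0,"dy":0,"dz":0,"rx":0,"ry":0,"rz":0}]'
```

```text
t: 2.7
tcp_pos: [0.5197, 0.0404, 0.2343]
eef_rot: [180.0, 0.3, 3.5]
ft_force: [0.7, 0.1, 0.2]
width: 0.0881
grasp_force: 0.0


t: 3.2
tcp_pos: [0.5218, 0.0411, 0.2375]
eef_rot: [180.0, -0.1, 3.5]
ft_force: [-0.3, -0.0, 0.2]
width: 0.0502
grasp_force: 0.0
t: 3.7
tcp_pos: [0.5215, 0.0416, 0.2368]
eef_rot: [-179.9, -0.0, 3.5]
ft_force: [0.2, 1.4, -4.2]
width: 0.0116
grasp_force: 25.0
```

```bash
python3 -m creep '[{"dx":0,"dy":0,"dz":-0.03,"rx":0,"ry":0,"rz":0},{"dx":0,"dy":0,"dz":-0.08,"rx":0,"ry":0,"rz":0},{"dx":0,"dy":0,"dz":-0.13,"rx":0,"ry":0,"rz":0},{"dx":-0.05,"dy":0,"dz":-0.13,"rx":0,"ry":0,"rz":0},{"dx":-0.13,"dy":0,"dz":-0.13,"rx":0,"ry":0,"rz":0}]'
python3 -m creep '[{"dx":-0.08,"dy":0,"dz":-0.03,"rx":0,"ry":0,"rz":0},{"dx":-0.12,"dy":0,"dz":-0.13,"rx":0,"ry":0,"rz":0},{"dx":-0.12,"dy":0,"dz":-0.25,"rx":0,"ry":0,"rz":0},{"dx":-0.12,"dy":0,"dz":-0.37,"rx":0,"ry":0,"rz":0},{"dx":-0.12,"dy":0,"dz":-0.44,"rx":0,"ry":0,"rz":0}]'
python3 -m creep '[{"dx":0.02,"dy":-0.06,"dz":0,"rx":0,"ry":0,"rz":0},{"dx":0.06,"dy":-0.18,"dz":0,"rx":0,"ry":0,"rz":0},{"dx":0.1,"dy":-0.3,"dz":0,"rx":0,"ry":0,"rz":0},{"dx":0.14,"dy":-0.42,"dz":0,"rx":0,"ry":0,"rz":0},{"dx":0.18,"dy":-0.54,"dz":0,"rx":0,"ry":0,"rz":0}]'
python3 -m creep '[{"dx":0.04,"dy":-0.12,"dz":0,"rx":0,"ry":0,"rz":0},{"dx":0.08,"dy":-0.24,"dz":0,"rx":0,"ry":0,"rz":0},{"dx":0.12,"dy":-0.36,"dz":0,"rx":0,"ry":0,"rz":0},{"dx":0.15,"dy":-0.46,"dz":0,"rx":0,"ry":0,"rz":0},{"dx":0.16,"dy":-0.5,"dz":0,"rx":0,"ry":0,"rz":0}]'
python3 - <<'E'
from h import *
cv2.imwrite("pics/c.png",imaging.snapshot("scene")["color"])
cmd([.53,.358,.245],down(3.5))
E
```

```text
t: 4.2
tcp_pos: [0.483, 0.0386, 0.2771]
eef_rot: [180.0, -0.2, 3.5]
ft_force: [-1.1, 0.2, -3.9]
width: 0.012
grasp_force: 25.0
t: 4.7
tcp_pos: [0.446, 0.0364, 0.4113]
eef_rot: [180.0, -0.3, 3.5]
ft_force: [1.2, 0.6, -4.7]
width: 0.0119
grasp_force: 25.0
t: 5.2
tcp_pos: [0.4896, 0.2024, 0.4078]
eef_rot: [180.0, 0.0, 3.5]
ft_force: [0.4, -1.0, -3.5]
width: 0.0118
grasp_force: 25.0
t: 5.7
tcp_pos: [0.5286, 0.3566, 0.4069]
eef_rot: [-179.9, 0.1, 3.6]
ft_force: [0.8, 1.5, -5.0]
width: 0.0121
grasp_force: 25.0
shift [ 0.0055 -0.0039  0.5393] turn [-0.0005  0.0017  0.0035] | t 5.75 p [0.5287 0.3567 0.4068] rpy [-179.9757    0.0779    3.6558] rows>= 3.2358247479041453 0.02047315125413802
```

View pics/c.png

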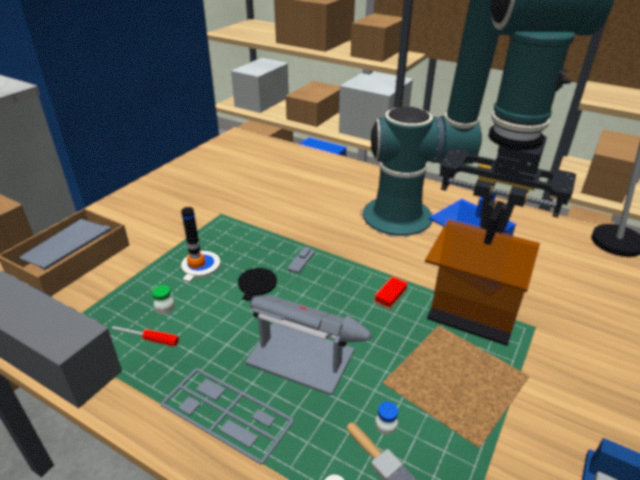

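The hood is held upright at (485,275) and is clear of the blue look-alike. The mat below it, at (455,380), is free. I lower it and release.

```bash
python3 -m creep '[{"dx":0.005,"dy":-0.004,"dz":0.1,"rx":0,"ry":0,"rz":0},{"dx":0.005,"dy":-0.004,"dz":0.24,"rx":0,"ry":0,"rz":0},{"dx":0.005,"dy":-0.004,"dz":0.38,"rx":0,"ry":0,"rz":0},{"dx":0.005,"dy":-0.004,"dz":0.47,"rx":0,"ry":0,"rz":0},{"dx":0.005,"dy":-0.004,"dz":0.51,"rx":0,"ry":0,"rz":0}]'
python3 -m creep '[{"dx":0,"dy":0,"dz":0.02,"rx":0,"ry":0,"rz":0},{"dx":0,"dy":0,"dz":0.03,"rx":0,"ry":0,"rz":0},{"dx":0,"dy":0,"dz":0.038,"rx":0,"ry":0,"rz":0},{"dx":0,"dy":0,"dz":0.044,"rx":0,"ry":0,"rz":0},{"dx":0,"dy":0,"dz":0.044,"rx":0,"ry":0,"rz":0}]'
```

```text
t: 6.25
tcp_pos: [0.5284, 0.3526, 0.2508]
eef_rot: [179.8, 0.3, 3.5]
ft_force: [-0.9, -1.0, -5.5]
width: 0.0119
grasp_force: 25.0
t: 6.75
tcp_pos: [0.5312, 0.3557, 0.2426]
eef_rot: [-180.0, -0.1, 3.5]
ft_force: [-0.6, 0.6, -3.9]
width: 0.0116
grasp_force: 25.0
```

```bash
python3 -m creep '[{"dx":0,"dy":0,"dz":0.004,"rx":0,"ry":0,"rz":0},{"dx":0,"dy":0,"dz":0.008,"rx":0,"ry":0,"rz":0},{"dx":0,"dy":0,"dz":0.008,"rx":0,"ry":0,"rz":0}]'
```

```text
t: 7.05
tcp_pos: [0.532, 0.356, 0.2413]
eef_rot: [-179.9, -0.2, 3.5]
ft_force: [1.5, -0.1, 3.8]
width: 0.0116
grasp_force: 25.0
```

```bash
python3 -m creep '[{"dx":0,"dy":0,"dz":0,"rx":0,"ry":0,"rz":0},{"dx":0,"dy":0,"dz":0,"rx":0,"ry":0,"rz":0},{"dx":0,"dy":0,"dz":0,"rx":0,"ry":0,"rz":0},{"dx":0,"dy":0,"dz":0,"rx":0,"ry":0,"rz":0},{"dx":0,"dy":0,"dz":0,"rx":0,"ry":0,"rz":0}]' 1 20
python3 -m creep '[{"dx":0,"dy":0,"dz":-0.04,"rx":0,"ry":0,"rz":0},{"dx":0,"dy":0,"dz":-0.14,"rx":0,"ry":0,"rz":0},{"dx":0,"dy":0,"dz":-0.28,"rx":0,"ry":0,"rz":0},{"dx":0,"dy":0,"dz":-0.42,"rx":0,"ry":0,"rz":0},{"dx":0,"dy":0.1,"dz":-0.48,"rx":0,"ry":0,"rz":0}]'
python3 -m creep '[{"dx":0,"dy":0.1,"dz":0,"rx":0,"ry":0,"rz":0},{"dx":0,"dy":0.25,"dz":0,"rx":0,"ry":0,"rz":0},{"dx":0,"dy":0.4,"dz":0,"rx":0,"ry":0,"rz":0},{"dx":0,"dy":0.56,"dz":0,"rx":0,"ry":0,"rz":0},{"dx":0,"dy":0.72,"dz":0,"rx":0,"ry":0,"rz":0}]'
python3 -m creep '[{"dx":0,"dy":0.16,"dz":0,"rx":0,"ry":0,"rz":0},{"dx":0,"dy":0.32,"dz":0,"rx":0,"ry":0,"rz":0},{"dx":0,"dy":0.48,"dz":0,"rx":0,"ry":0,"rz":0},{"dx":0,"dy":0.64,"dz":0,"rx":0,"ry":0,"rz":0},{"dx":0,"dy":0.8,"dz":0,"rx":0,"ry":0,"rz":0}]'
python3 -m creep '[{"dx":0,"dy":0.15,"dz":0,"rx":0,"ry":0,"rz":0},{"dx":0,"dy":0.3,"dz":0,"rx":0,"ry":0,"rz":0},{"dx":0,"dy":0.45,"dz":0,"rx":0,"ry":0,"rz":0},{"dx":0.02,"dy":0.58,"dz":0,"rx":0,"ry":0,"rz":0},{"dx":0.02,"dy":0.6,"dz":0,"rx":0,"ry":0,"rz":0}]'
python3 - <<'E'
from h import *
for n in("scene","top"): cv2.imwrite(f"pics/{n}1.png",imaging.snapshot(n)["color"])
cmd([.507,-.351,.36],down(3.5))
t=cv2.imread("pics/top1.png");s=cv2.imread("pics/scene1.png")
def c(im,x,y,w,h,k): return cv2.resize(im[y:y+h,x:x+w],None,fx=k,fy=k,interpolation=cv2.INTER_CUBIC)
cv2.imwrite("pics/crop2.png",np.vstack([np.hstack([c(t,220,150,133,100,3),c(t,100,150,133,100,3)]),np.hstack([c(s,240,270,133,100,3),c(s,380,200,133,100,3)])]))
cv2.imwrite("pics/crop3.png",np.vstack([c(t,215,155,130,60,6),c(s,240,285,133,50,6)])[:600])
E
```

```text
t: 7.55
tcp_pos: [0.5305, 0.3554, 0.2388]
eef_rot: [180.0, 0.0, 3.5]
ft_force: [-0.7, -0.1, -0.1]
width: 0.0497
grasp_force: 0.0
t: 8.05
tcp_pos: [0.5335, 0.3283, 0.3893]
eef_rot: [-179.7, -0.4, 3.7]
ft_force: [1.8, -0.2, 0.9]
width: 0.0879
grasp_force: 0.0
t: 8.55
tcp_pos: [0.5456, 0.1083, 0.3844]
eef_rot: [-180.0, -0.1, 3.6]
ft_force: [1.4, -0.8, 0.2]
width: 0.0881
grasp_force: 0.0
t: 9.05
tcp_pos: [0.5603, -0.1316, 0.3845]
eef_rot: [180.0, -0.1, 3.5]
ft_force: [0.7, -0.8, 0.3]
width: 0.0882
grasp_force: 0.0
t: 9.55
tcp_pos: [0.5774, -0.3132, 0.3832]
eef_rot: [179.9, 0.0, 3.3]
ft_force: [-0.4, -0.6, -0.8]
width: 0.0879
grasp_force: 0.0
shift [-0.242   0.1224  0.0776] turn [-0.0006  0.0002 -0.0024] | t 9.65 p [ 0.5773 -0.3101  0.3833] rpy [-179.9739    0.0105    3.3902] rows>= 1.6927438374294157 0.013190328508864618Traceback (most recent call last):
  File "<stdin>", line 7, in <module>
    return _nx.concatenate(arrs, 0, dtype=dtype, casting=casting)
           ~~~~~~~~~~~~~~~^^^^^^^^^^^^^^^^^^^^^^^^^^^^^^^^^^^^^^^
ValueError: all the input array dimensions except for the concatenation axis must match exactly, but along dimension 1, the array at index 0 has size 780 and the array at index 1 has size 798
```

View pics/crop2.png

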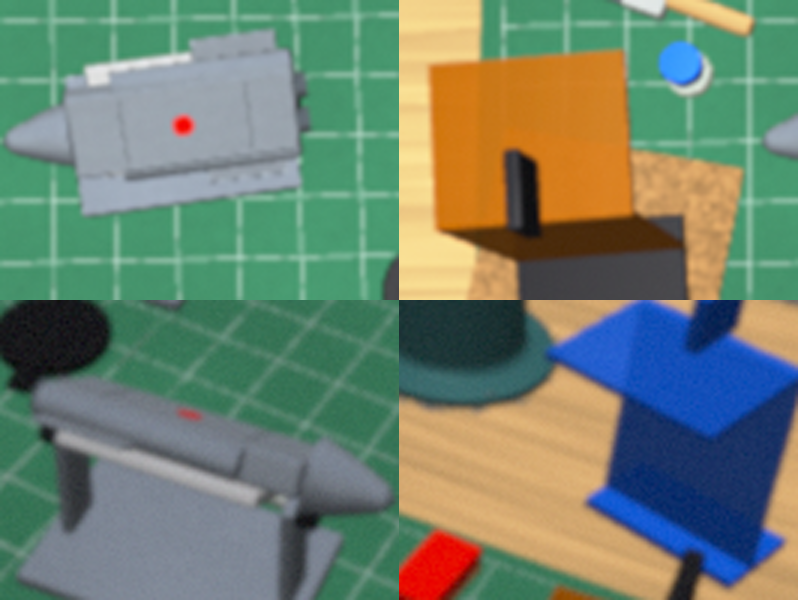

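Run:
```python
from h import *
t=cv2.imread("pics/top1.png");s=cv2.imread("pics/scene1.png")
def red(im,x,y,w,h):
    c=im[y:y+h,x:x+w].astype(float); r=np.clip(c[...,2]-np.maximum(c[...,0],c[...,1])-20,0,None); yy,xx=np.mgrid[y:y+h,x:x+w]; return np.array([(r*xx).sum(),(r*yy).sum()])/r.sum()
a,b=red(t,270,180,22,22),red(s,295,298,18,20);P=tri(a,b);print(a,b,P,proj("top",P)-a,proj("scene",P)-b)
def c(im,x,y,w,h,k): return cv2.resize(im[y:y+h,x:x+w],None,fx=k,fy=k,interpolation=cv2.INTER_CUBIC)
A=c(t,220,155,100,70,4); B=c(s,245,285,130,80,6)
for th,col in((28,(255,0,0)),(34,(0,255,0)),(40,(0,0,255))):
    R=Ro.from_euler("zy",[3.4,-th],degrees=True)
    for e in(-.037,.037):
        L=P+R.apply([[e,-.08,0],[e,.06,0]])
        for im,n,o,k in((A,"top",(220,155),4),(B,"scene",(245,285),6)):
            q=((proj(n,L)-o+.5)*k).astype(int); 
            if n=="scene": cv2.line(im,tuple(map(int,q[0])),tuple(map(int,q[1])),col,1)
cv2.imwrite("pics/crop3.png",B); cv2.imwrite("pics/crop4.png",A)
```

```text
[280.6102 191.3707] [302.8087 307.7365] [0.6101 0.0451 0.1294] [[ 0.2085 -0.1212]] [[0.1969 0.0178]]
```

View pics/crop3.png

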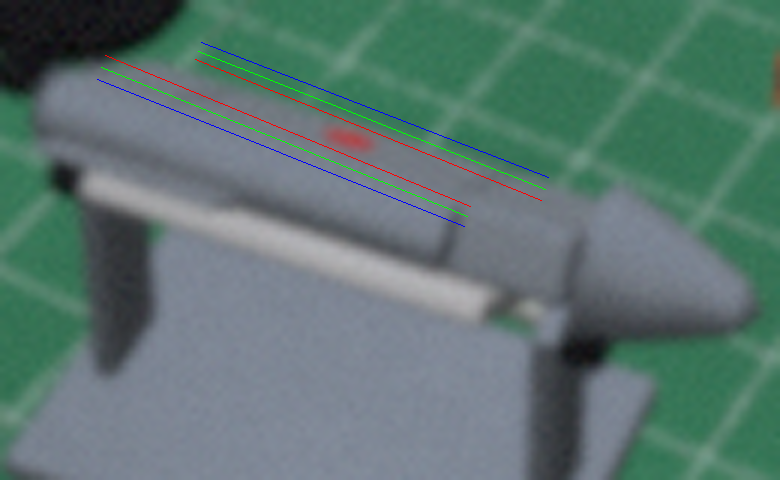

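Run:
```python
from h import *
s=cv2.imread("pics/scene1.png").astype(float);t=cv2.imread("pics/top1.png").astype(float)
P=np.array([.6101,.0451,.1294])
g=s[...,1]-s[...,2]   # green minus red
pts=[]
for u in range(280,335,3):
    col=g[292:325,u]; k=np.argmax(col<(col[:4].max()+col[-8:].mean())/2) if 0 else None
    up=np.median(g[292:300,u-2:u+3]) ; lo=np.median(g[300+ (u-280)//3:, u-2:u+3][:20]); m=(up+lo)/2
    rows=np.arange(285,330); c=g[285:330,u]; i=[j for j in range(len(c)-1) if c[j]>m>=c[j+1]]
    if i: j=i[-1]; pts.append((u,rows[j]+(c[j]-m)/(c[j]-c[j+1])))
pts=np.array(pts);print(pts.T)
gt=t[...,1]-t[...,2]
for th in range(24,44,3):
    o=[]
    for yaw in(3.4,5.5):
        R=Ro.from_euler("zy",[yaw,-th],degrees=True); q=proj("scene",P+R.apply([[-.037,-.07,0],[-.037,.06,0]])); o.append(np.median(pts[:,1]-np.interp(pts[:,0],q[:,0],q[:,1])).round(2)); 
    print(th,o)
# stand foot / back-edge yaw, top
for nm,a,b,z in(("nearstep",(125,178),(298,155),.11),("strip",(80,215),(298,187),.1),("rear",(66,80),(290,52),.15)):
    A,B=[onz("top",(220+p[0]/3,150+p[1]/3),z) for p in(a,b)]; d=A-B; print(nm,A,B,"yaw",np.degrees(np.arctan2(-d[0],d[1])))
```

```text
[[280.     283.     286.     289.     292.     295.     298.     301.
  304.     307.     310.     313.     316.     319.     322.     325.
  328.     331.     334.    ]
 [297.7941 298.4783 299.3158 300.3056 301.2625 302.2738 303.3472 304.0948
  304.9792 305.869  306.8875 307.7969 308.2083 309.5132 310.4545 311.5417
  312.7222 313.4306 314.1333]]
24 [np.float64(4.24), np.float64(4.18)]
27 [np.float64(3.33), np.float64(3.28)]
30 [np.float64(2.41), np.float64(2.37)]
33 [np.float64(1.47), np.float64(1.44)]
36 [np.float64(0.51), np.float64(0.49)]
39 [np.float64(-0.45), np.float64(-0.47)]
42 [np.float64(-1.43), np.float64(-1.44)]
nearstep [0.5689 0.0946 0.11  ] [ 0.5857 -0.0511  0.11  ] yaw 6.574899567064079
strip [0.5399 0.1334 0.1   ] [ 0.5601 -0.0509  0.1   ] yaw 6.2652761229786575
rear [0.6438 0.1389 0.15  ] [ 0.6641 -0.0449  0.15  ] yaw 6.291179650563988
```

View pics/crop4.png

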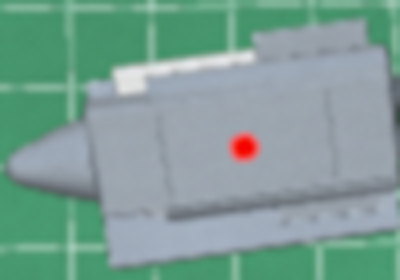

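Nothing further is needed from the top crop: the patch is at crop (244,148) and the back's edges show a yaw of about 6.3°. The tilt is about 36.5°. Next I go above the lamp and take a closer measurement.

```bash
python3 -m creep '[{"dx":-0.12,"dy":0.06,"dz":0.02,"rx":0,"ry":0,"rz":0},{"dx":-0.242,"dy":0.122,"dz":0.08,"rx":0,"ry":0,"rz":0},{"dx":-0.242,"dy":0.122,"dz":0.2,"rx":0,"ry":0,"rz":0},{"dx":-0.242,"dy":0.122,"dz":0.33,"rx":0,"ry":0,"rz":0},{"dx":-0.242,"dy":0.122,"dz":0.33,"rx":0,"ry":0,"rz":0}]'
python3 - <<'E'
from h import *
cmd([.507,-.3515,.145],down(3.4))
s=cv2.imread("pics/scene0.png")
def c(im,x,y,w,h,k): return cv2.resize(im[y:y+h,x:x+w],None,fx=k,fy=k,interpolation=cv2.INTER_CUBIC)
t=cv2.imread("pics/top0.png")
A=c(s,165,200,60,80,7);B=c(t,405,215,55,45,7); 
B=cv2.copyMakeBorder(B,0,560-315,0,0,cv2.BORDER_CONSTANT)
L=np.array([.507,-.3515,.18]); D=np.array([0,0,.168])
for im,n,o in((A,"scene",(165,200)),(B,"top",(405,215))):
    for p in(L,L-D,[.4985,-.345,.012]): q=(proj(n,p)[0]-o+.5)*7; cv2.circle(im,tuple(map(int,q)),3,(0,255,255),-1)
cv2.imwrite("pics/lamp.png",np.hstack([A,B])[:,:800])
E
```

```text
t: 10.15
tcp_pos: [0.5043, -0.3462, 0.2784]
eef_rot: [-179.6, 0.5, 3.6]
ft_force: [-0.8, 0.2, -0.1]
width: 0.0879
grasp_force: 0.0
shift [0.0113 0.0216 0.4443] turn [-0.0097  0.0104  0.0039] | t 10.15 p [ 0.5043 -0.3462  0.2784] rpy [-179.5629    0.4655    3.5783] rows>= 2.6699611022882426 0.07712320769677451
```

View pics/lamp.png

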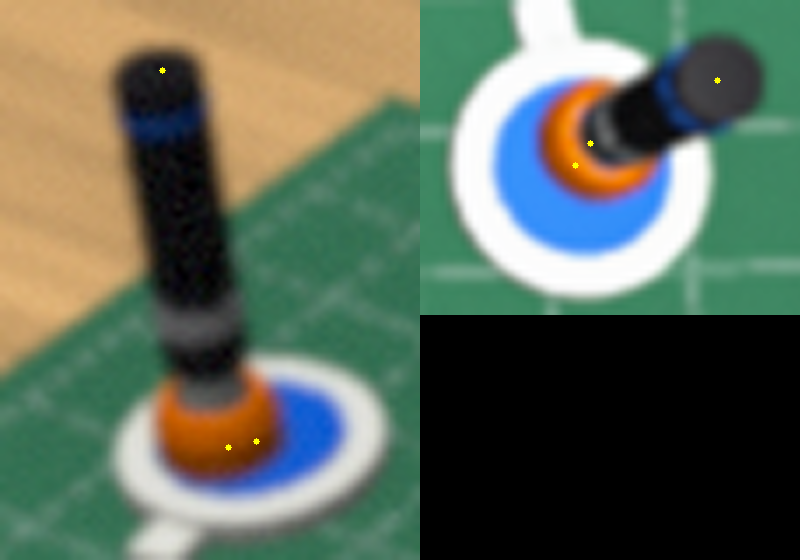

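The markers sit on the tail centre (716,80) and within about 1 px of the nose and pad centres, so the estimate is good enough to grasp with.

```bash
python3 -m creep '[{"dx":0,"dy":0.003,"dz":0,"rx":0,"ry":0,"rz":0},{"dx":0,"dy":0.003,"dz":0.14,"rx":0,"ry":0,"rz":0},{"dx":0,"dy":0.003,"dz":0.28,"rx":0,"ry":0,"rz":0},{"dx":0,"dy":0.003,"dz":0.4,"rx":0,"ry":0,"rz":0},{"dx":0,"dy":0.003,"dz":0.464,"rx":0,"ry":0,"rz":0}]'
python3 -m creep '[{"dx":0,"dy":0,"dz":0,"rx":0,"ry":0,"rz":0},{"dx":0,"dy":0,"dz":0,"rx":0,"ry":0,"rz":0},{"dx":0,"dy":0,"dz":0,"rx":0,"ry":0,"rz":0}]'
```

```text
t: 10.65
tcp_pos: [0.5082, -0.3502, 0.1449]
eef_rot: [-180.0, -0.0, 3.6]
ft_force: [-0.5, -0.8, 0.1]
width: 0.0881
grasp_force: 0.0
t: 10.95
tcp_pos: [0.5096, -0.352, 0.1485]
eef_rot: [179.8, -0.2, 3.5]
ft_force: [-0.4, 0.6, 0.1]
width: 0.0882
grasp_force: 0.0
```

```bash
python3 -m creep '[{"dx":-0.005,"dy":0,"dz":0,"rx":0,"ry":0,"rz":0},{"dx":-0.005,"dy":0,"dz":0,"rx":0,"ry":0,"rz":0},{"dx":-0.005,"dy":0,"dz":0,"rx":0,"ry":0,"rz":0},{"dx":-0.005,"dy":0,"dz":0,"rx":0,"ry":0,"rz":0},{"dx":-0.005,"dy":0,"dz":0,"rx":0,"ry":0,"rz":0}]' -1 30
python3 -m creep '[{"dx":0,"dy":0,"dz":0,"rx":0,"ry":0,"rz":0},{"dx":0,"dy":0,"dz":0,"rx":0,"ry":0,"rz":0},{"dx":0,"dy":0,"dz":0,"rx":0,"ry":0,"rz":0},{"dx":0,"dy":0,"dz":0,"rx":0,"ry":0,"rz":0},{"dx":0,"dy":0,"dz":0,"rx":0,"ry":0,"rz":0}]'
python3 - <<'E'
from h import *
q=[]
for i in range(4): imaging.snapshot("top"); s=telemetry.sense(); q.append(np.r_[s["tcp_pos"],s["eef_rot"],s["width"],s["grasp_force"]])
print(np.array(q))
E
```

```text
t: 11.45
tcp_pos: [0.5058, -0.3509, 0.145]
eef_rot: [-180.0, 0.0, 3.5]
ft_force: [-0.1, -0.1, -0.2]
width: 0.0501
grasp_force: 0.0
t: 11.95
tcp_pos: [0.5057, -0.3508, 0.1447]
eef_rot: [-180.0, 0.0, 3.5]
ft_force: [-0.1, 0.4, -1.9]
width: 0.0314
grasp_force: 30.0
[[   0.5057   -0.3508    0.1447 -179.9821    0.0202    3.5131    0.0312
    29.9753]
 [   0.5057   -0.3508    0.1447 -179.9778    0.0225    3.5137    0.0311
    29.9754]
 [   0.5057   -0.3508    0.1447 -179.9805    0.0196    3.5144    0.0314
    29.9755]
 [   0.5057   -0.3508    0.1447 -179.9825    0.0187    3.5147    0.0313
    29.9754]]
```

```bash
python3 -m creep '[{"dx":0,"dy":0,"dz":-0.03,"rx":0,"ry":0,"rz":0},{"dx":0,"dy":0,"dz":-0.14,"rx":0,"ry":0,"rz":0},{"dx":0,"dy":0,"dz":-0.3,"rx":0,"ry":0,"rz":0},{"dx":0,"dy":0,"dz":-0.46,"rx":0,"ry":0,"rz":0},{"dx":0,"dy":0,"dz":-0.6,"rx":0,"ry":0,"rz":0}]'
python3 -m creep '[{"dx":0,"dy":0,"dz":-0.03,"rx":0,"ry":0,"rz":0},{"dx":0,"dy":0,"dz":-0.05,"rx":0,"ry":0,"rz":0},{"dx":0,"dy":0,"dz":-0.05,"rx":0,"ry":0,"rz":0}]'
cat >> h.py <<'E'
P=np.array([.6101,.0451,.1294]); TH,YAW=36.5,6.3
RT=Ro.from_euler("zy",[YAW,-TH],degrees=True)*Ro.from_euler("x",180,degrees=True)
n=-RT.as_matrix()[:,2]
def tgt(h,d=.1327,off=(0,0)): return P+n*(h+d)+RT.apply([off[0],off[1],0])
E
python3 - <<'E'
from h import *
print(n,RT.as_euler("xyz",degrees=True)); cmd(tgt(.06),RT)
E
```

```text
t: 12.65
tcp_pos: [0.506, -0.351, 0.3284]
eef_rot: [179.9, -0.1, 3.5]
ft_force: [1.2, -0.3, -2.4]
width: 0.0314
grasp_force: 30.0
t: 12.95
tcp_pos: [0.5056, -0.3507, 0.3393]
eef_rot: [-180.0, 0.0, 3.5]
ft_force: [-0.6, -0.4, -1.4]
width: 0.0316
grasp_force: 30.0
[-0.5948  0.      0.8039] [175.3578 -36.2444   7.82  ]
shift [ 0.0474 -1.3188  0.1842] turn [-0.0701  0.809  -0.06  ] | t 12.95 p [ 0.5056 -0.3507  0.3393] rpy [-179.9671    0.0373    3.5142] rows>= 7.994525514257906 4.265706787478127
```

```bash
sed -i 's/RT=Ro.from_euler("zy"/RT=Ro.from_euler("ZY"/' h.py
python3 - <<'E'
from h import *
print(n,RT.as_euler("xyz",degrees=True)); cmd(tgt(.06),RT); print(tgt(.06))
E
```

```text
[-0.5912 -0.0653  0.8039] [180.  -36.5   6.3]
shift [ 0.0472 -1.2768  0.1842] turn [ 0.019   0.8118 -0.06  ] | t 12.95 p [ 0.5056 -0.3507  0.3393] rpy [-179.9671    0.0373    3.5142] rows>= 7.745174244772512 4.2653027219631054
[0.4962 0.0325 0.2843]
```

```bash
python3 -m creep '[{"dx":0,"dy":-0.08,"dz":0,"rx":0,"ry":0,"rz":0},{"dx":0,"dy":-0.23,"dz":0,"rx":0,"ry":0,"rz":0},{"dx":0,"dy":-0.39,"dz":0,"rx":0,"ry":0,"rz":0},{"dx":0.01,"dy":-0.55,"dz":0,"rx":0,"ry":0,"rz":0},{"dx":0.02,"dy":-0.7,"dz":0,"rx":0,"ry":0,"rz":0}]'
python3 -m creep '[{"dx":0.005,"dy":-0.14,"dz":0.02,"rx":0.003,"ry":0.12,"rz":-0.01},{"dx":0.01,"dy":-0.28,"dz":0.06,"rx":0.007,"ry":0.3,"rz":-0.02},{"dx":0.02,"dy":-0.41,"dz":0.11,"rx":0.011,"ry":0.48,"rz":-0.035},{"dx":0.027,"dy":-0.52,"dz":0.16,"rx":0.015,"ry":0.66,"rz":-0.05},{"dx":0.027,"dy":-0.577,"dz":0.184,"rx":0.019,"ry":0.812,"rz":-0.06}]'
python3 -m creep '[{"dx":0,"dy":0,"dz":0,"rx":0,"ry":0,"rz":0},{"dx":0,"dy":0,"dz":0,"rx":0,"ry":0,"rz":0},{"dx":0,"dy":0,"dz":0,"rx":0,"ry":0,"rz":0},{"dx":0,"dy":0,"dz":0,"rx":0,"ry":0,"rz":0},{"dx":0,"dy":0,"dz":0,"rx":0,"ry":0,"rz":0}]'
python3 - <<'E'
from h import *
I={k:imaging.snapshot(k)["color"] for k in("scene","top")}
for k in I: cv2.imwrite(f"pics/{k}2.png",I[k])
cmd(tgt(.06),RT)
s=telemetry.sense();R=Ro.from_euler("xyz",s["eef_rot"],degrees=True)
out=[]
for k,o in(("scene",(265,230)),("top",(250,165))):
    im=I[k][o[1]:o[1]+100,o[0]:o[0]+66]; im=cv2.resize(im,None,fx=6,fy=6,interpolation=cv2.INTER_CUBIC)
    for d,c in((0,(255,255,0)),(.1327,(0,255,255)),(.1927,(255,0,255))): 
        q=(proj(k,s["tcp_pos"]+R.apply([0,0,d]))[0]-o+.5)*6; cv2.circle(im,tuple(map(int,q)),3,c,-1); print(k,d,q)
    q=(proj(k,P)[0]-o+.5)*6; cv2.circle(im,tuple(map(int,q)),3,(0,255,0),-1)
    out.append(im)
cv2.imwrite("pics/app.png",np.hstack(out))
E
```

```text
t: 13.45
tcp_pos: [0.4973, -0.1387, 0.3365]
eef_rot: [-179.9, 0.3, 3.5]
ft_force: [0.7, -0.1, -1.3]
width: 0.0312
grasp_force: 30.0
t: 13.95
tcp_pos: [0.4933, 0.0345, 0.2791]
eef_rot: [-179.9, -36.4, 6.4]
ft_force: [-0.1, 0.3, -1.3]
width: 0.0317
grasp_force: 30.0
t: 14.45
tcp_pos: [0.4982, 0.0315, 0.2867]
eef_rot: [179.9, -36.6, 6.3]
ft_force: [-0.2, 0.1, -1.5]
width: 0.0312
grasp_force: 30.0
shift [-0.0062 -0.0031  0.0015] turn [ 0.0016 -0.0017 -0.0005] | t 14.55 p [0.4975 0.0317 0.2858] rpy [179.9465 -36.5766   6.2697] rows>= 0.04265417496391083 0.012524419508779564
scene 0 [369.5176 -81.512 ]
scene 0.1327 [270.6045 297.3283]
scene 0.1927 [226.1428 467.6183]
top 0 [215.8009 373.54  ]
top 0.1327 [197.3358 217.3041]
top 0.1927 [190.094  156.0307]
```

View pics/app.png

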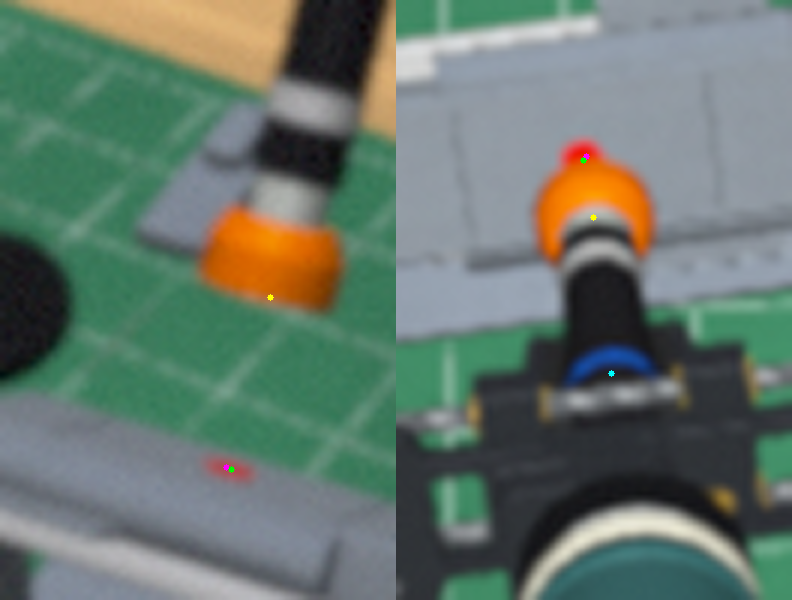

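The nose sits on the computed axis in both views: the rim centre is at about (268,295) in scene and the nose is at (593,215) in top. The axis points at the patch, at (230,468) and (583,157). Now I approach.

```bash
cat > f.py <<'E'
from h import *
F=[];p=[]
for i in range(3): imaging.snapshot("top"); s=telemetry.sense(); F.append(s["ft_force"]);p.append(s["tcp_pos"])
F=np.mean(F,0);p=np.mean(p,0);print("t",s["t"],"F",F,"Fn",F@n,"h",(p-P)@n-.1327,"lat",RT.inv().apply(p-tgt(0))[:2])
E
python3 f.py
python3 -m creep '[{"dx":-0.004,"dy":-0.003,"dz":0.04,"rx":0,"ry":0,"rz":0},{"dx":-0.004,"dy":-0.003,"dz":0.09,"rx":0,"ry":0,"rz":0},{"dx":-0.004,"dy":-0.003,"dz":0.13,"rx":0,"ry":0,"rz":0},{"dx":-0.004,"dy":-0.003,"dz":0.16,"rx":0,"ry":0,"rz":0},{"dx":-0.004,"dy":-0.003,"dz":0.17,"rx":0,"ry":0,"rz":0}]'
python3 -m creep '[{"dx":0,"dy":0,"dz":0,"rx":0,"ry":0,"rz":0},{"dx":0,"dy":0,"dz":0,"rx":0,"ry":0,"rz":0},{"dx":0,"dy":0,"dz":0,"rx":0,"ry":0,"rz":0}]'
python3 f.py
```

```text
t 14.7 F [ 0.136   0.2453 -1.7006] Fn -1.4634277297730258 h 0.06026713876107634 lat [0.0011 0.0006]
t: 15.2
tcp_pos: [0.5255, 0.0365, 0.2416]
eef_rot: [180.0, -36.4, 6.3]
ft_force: [0.3, -0.1, -2.3]
width: 0.0312
grasp_force: 30.0
t: 15.5
tcp_pos: [0.5258, 0.0364, 0.2438]
eef_rot: [179.9, -36.6, 6.3]
ft_force: [0.3, -0.2, -0.6]
width: 0.0308
grasp_force: 30.0
t 15.65 F [-0.0989  0.1951 -1.3071] Fn -1.0049539943673775 h 0.009627277912259563 lat [-0.0002 -0.0006]
```

```bash
for i in 1; do
python3 -m creep '[{"dx":0,"dy":0,"dz":0.007,"rx":0,"ry":0,"rz":0},{"dx":0,"dy":0,"dz":0.014,"rx":0,"ry":0,"rz":0},{"dx":0,"dy":0,"dz":0.022,"rx":0,"ry":0,"rz":0},{"dx":0,"dy":0,"dz":0.022,"rx":0,"ry":0,"rz":0},{"dx":0,"dy":0,"dz":0.022,"rx":0,"ry":0,"rz":0}]' |grep ft; python3 f.py
done
python3 -m creep '[{"dx":0,"dy":0,"dz":0.005,"rx":0,"ry":0,"rz":0},{"dx":0,"dy":0,"dz":0.01,"rx":0,"ry":0,"rz":0},{"dx":0,"dy":0,"dz":0.01,"rx":0,"ry":0,"rz":0},{"dx":0,"dy":0,"dz":0.01,"rx":0,"ry":0,"rz":0}]' |grep ft; python3 f.py
```

```text
ft_force: [-0.3, -0.1, -0.9]
t 16.3 F [ 0.2675 -0.1784 -1.6286] Fn -1.4556306440274753 h 0.0025192047097132575 lat [-0.0007 -0.0007]
ft_force: [0.5, 0.3, -1.4]
t 16.85 F [ 0.1396 -0.1102 -1.3703] Fn -1.1768767436777918 h -0.00047615265464992507 lat [-0.0008 -0.0007]
```

```bash
python3 -m creep '[{"dx":0,"dy":0,"dz":0.005,"rx":0,"ry":0,"rz":0},{"dx":0,"dy":0,"dz":0.01,"rx":0,"ry":0,"rz":0},{"dx":0,"dy":0,"dz":0.01,"rx":0,"ry":0,"rz":0},{"dx":0,"dy":0,"dz":0.01,"rx":0,"ry":0,"rz":0}]' |grep ft; python3 f.py
```

```text
ft_force: [-2.1, 0.4, 2.6]
t 17.4 F [-2.9199 -0.4428  1.4877] Fn 2.951171118064422 h -0.0033093091104767214 lat [-0.0005 -0.0006]
```

```bash
python3 -m creep '[{"dx":0,"dy":0,"dz":0.005,"rx":0,"ry":0,"rz":0},{"dx":0,"dy":0,"dz":0.01,"rx":0,"ry":0,"rz":0},{"dx":0,"dy":0,"dz":0.01,"rx":0,"ry":0,"rz":0},{"dx":0,"dy":0,"dz":0.01,"rx":0,"ry":0,"rz":0}]' |grep ft; python3 f.py
for i in 1 2 3 4; do python3 -m creep '[{"dx":0,"dy":0,"dz":0,"rx":0,"ry":0,"rz":0},{"dx":0,"dy":0,"dz":0,"rx":0,"ry":0,"rz":0},{"dx":0,"dy":0,"dz":0,"rx":0,"ry":0,"rz":0},{"dx":0,"dy":0,"dz":0,"rx":0,"ry":0,"rz":0},{"dx":0,"dy":0,"dz":0,"rx":0,"ry":0,"rz":0}]' |grep ft; done
python3 - <<'E'
from h import *
import f
out=[]
for k,o in(("scene",(265,230)),("top",(250,165))):
    im=imaging.snapshot(k)["color"][o[1]:o[1]+100,o[0]:o[0]+66]; im=cv2.resize(im,None,fx=6,fy=6,interpolation=cv2.INTER_CUBIC)
    q=(proj(k,P)[0]-o+.5)*6; cv2.circle(im,tuple(map(int,q)),3,(0,255,0),-1); out.append(im)
cv2.imwrite("pics/press.png",np.hstack(out)); print(telemetry.sense()["eef_rot"])
E
```

```text
ft_force: [-3.4, -1.4, 2.2]
t 17.95 F [-3.5927 -0.9404  3.3117] Fn 4.84764412958364 h -0.006382407932189638 lat [-0.0005 -0.0006]
ft_force: [-2.7, -0.4, 2.5]
ft_force: [-2.9, -0.7, 3.5]
ft_force: [-3.8, 0.1, 3.9]
ft_force: [-2.8, -0.9, 2.7]
t 20.1 F [-2.7949 -0.4518  3.2793] Fn 4.317979960606418 h -0.006422171981532998 lat [-0.0007 -0.0006]
[179.9559 -36.5499   6.324 ]
```

View pics/press.png

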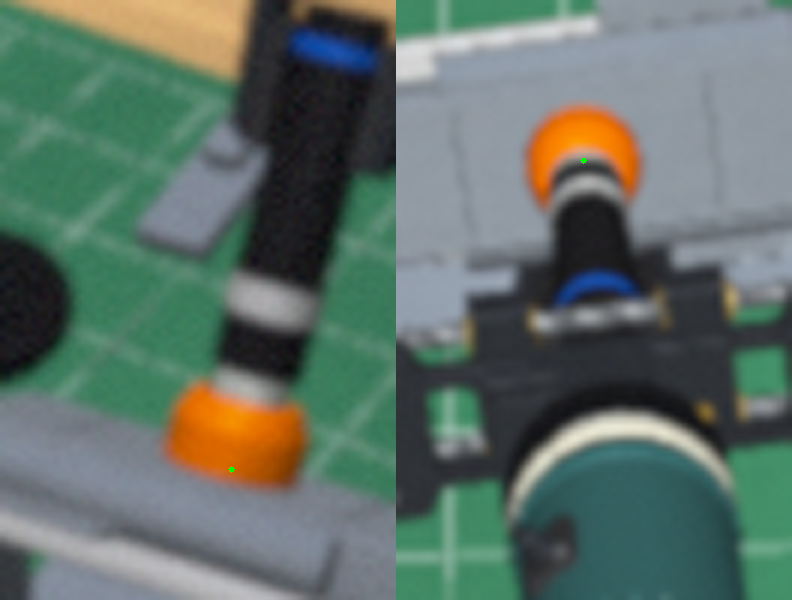

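The rim at (235,468) is centred on the patch at (231,468). The spring force is about 6 N and it has been held for more than 2 s. I retreat along the normal.

```bash
python3 -m creep '[{"dx":0,"dy":0,"dz":-0.02,"rx":0,"ry":0,"rz":0},{"dx":0,"dy":0,"dz":-0.07,"rx":0,"ry":0,"rz":0},{"dx":0,"dy":0,"dz":-0.14,"rx":0,"ry":0,"rz":0},{"dx":0,"dy":0,"dz":-0.21,"rx":0,"ry":0,"rz":0},{"dx":0,"dy":0,"dz":-0.24,"rx":0,"ry":0,"rz":0}]'
python3 - <<'E'
from h import *
cmd([.5057,-.3508,.34],down(3.5))
E
```

```text
t: 20.7
tcp_pos: [0.4916, 0.0328, 0.2895]
eef_rot: [180.0, -36.6, 6.3]
ft_force: [0.1, -0.6, -2.0]
width: 0.0314
grasp_force: 30.0
shift [ 0.0247  1.2761 -0.1903] turn [-0.019  -0.8135  0.0603] | t 20.7 p [0.4916 0.0328 0.2895] rpy [179.9502 -36.6138   6.3286] rows>= 7.742751713224871 4.274501371954003
```

```bash
python3 -m creep '[{"dx":0.01,"dy":0.05,"dz":-0.02,"rx":-0.003,"ry":-0.12,"rz":0.01},{"dx":0.03,"dy":0.17,"dz":-0.05,"rx":-0.007,"ry":-0.3,"rz":0.022},{"dx":0.05,"dy":0.3,"dz":-0.09,"rx":-0.011,"ry":-0.48,"rz":0.035},{"dx":0.07,"dy":0.44,"dz":-0.12,"rx":-0.015,"ry":-0.66,"rz":0.05},{"dx":0.088,"dy":0.56,"dz":-0.143,"rx":-0.019,"ry":-0.813,"rz":0.06}]'
python3 -m creep '[{"dx":-0.01,"dy":0.14,"dz":0,"rx":0,"ry":0,"rz":0},{"dx":-0.02,"dy":0.29,"dz":0,"rx":0,"ry":0,"rz":0},{"dx":-0.04,"dy":0.44,"dz":0,"rx":0,"ry":0,"rz":0},{"dx":-0.055,"dy":0.59,"dz":0,"rx":0,"ry":0,"rz":0},{"dx":-0.062,"dy":0.705,"dz":0,"rx":0,"ry":0,"rz":0}]'
python3 -m creep '[{"dx":0,"dy":0,"dz":0,"rx":0,"ry":0,"rz":0},{"dx":0,"dy":0,"dz":0,"rx":0,"ry":0,"rz":0},{"dx":0,"dy":0,"dz":0,"rx":0,"ry":0,"rz":0},{"dx":0,"dy":0,"dz":0,"rx":0,"ry":0,"rz":0}]'
python3 - <<'E'
from h import *
cmd([.500,-.347,.1467],down(3.5))
E
```

```text
t: 21.2
tcp_pos: [0.5071, -0.1369, 0.3397]
eef_rot: [180.0, 0.2, 3.4]
ft_force: [1.1, 0.4, -1.7]
width: 0.0317
grasp_force: 30.0
t: 21.7
tcp_pos: [0.5002, -0.3495, 0.3373]
eef_rot: [-180.0, 0.1, 3.4]
ft_force: [-0.4, 0.3, -1.1]
width: 0.0313
grasp_force: 30.0
t: 22.1
tcp_pos: [0.5009, -0.3456, 0.3385]
eef_rot: [-180.0, 0.0, 3.6]
ft_force: [0.2, -0.2, -1.5]
width: 0.0312
grasp_force: 30.0
shift [-0.0029  0.0048  0.6394] turn [-0.0005  0.001   0.0022] | t 22.1 p [ 0.5009 -0.3456  0.3385] rpy [-179.9758    0.0462    3.6005] rows>= 3.836436928046626 0.013173263543583556
```

```bash
python3 -m creep '[{"dx":0,"dy":0,"dz":0.12,"rx":0,"ry":0,"rz":0},{"dx":0,"dy":0,"dz":0.28,"rx":0,"ry":0,"rz":0},{"dx":0,"dy":0,"dz":0.44,"rx":0,"ry":0,"rz":0},{"dx":0,"dy":0,"dz":0.56,"rx":0,"ry":0,"rz":0},{"dx":0,"dy":0,"dz":0.61,"rx":0,"ry":0,"rz":0}]'
python3 -m creep '[{"dx":0,"dy":0,"dz":0.01,"rx":0,"ry":0,"rz":0},{"dx":0,"dy":0,"dz":0.02,"rx":0,"ry":0,"rz":0},{"dx":0,"dy":0,"dz":0.025,"rx":0,"ry":0,"rz":0},{"dx":0,"dy":0,"dz":0.025,"rx":0,"ry":0,"rz":0},{"dx":0,"dy":0,"dz":0.025,"rx":0,"ry":0,"rz":0}]'
python3 f.py | cut -c1-50; python3 -c '
from h import *
cmd([.5,-.347,.1447],down(3.5))'
```

```text
t: 22.6
tcp_pos: [0.4985, -0.3439, 0.1513]
eef_rot: [-179.7, 0.4, 3.6]
ft_force: [0.2, 0.4, -1.7]
width: 0.0313
grasp_force: 30.0
t: 23.1
tcp_pos: [0.5014, -0.3476, 0.1499]
eef_rot: [179.9, -0.1, 3.5]
ft_force: [0.2, 0.4, -1.5]
width: 0.031
grasp_force: 30.0
t 23.25 F [-0.1253 -0.033  -1.2453] Fn -0.92475566
shift [-0.0028 -0.0009  0.014 ] turn [ 0.001  -0.0002  0.0001] | t 23.25 p [ 0.5008 -0.3472  0.1489] rpy [179.9528  -0.0089   3.5046] rows>= 0.0860978890149199 0.00561362370824533
```

```bash
python3 -m creep '[{"dx":0,"dy":0,"dz":0.005,"rx":0,"ry":0,"rz":0},{"dx":0,"dy":0,"dz":0.01,"rx":0,"ry":0,"rz":0},{"dx":0,"dy":0,"dz":0.014,"rx":0,"ry":0,"rz":0},{"dx":0,"dy":0,"dz":0.014,"rx":0,"ry":0,"rz":0},{"dx":0,"dy":0,"dz":0.014,"rx":0,"ry":0,"rz":0}]' >/dev/null
python3 f.py | cut -c1-50; python3 -c '
from h import *
cmd([.5,-.347,.1447],down(3.5))'
```

```text
t 23.9 F [-0.2014  0.2833  2.5038] Fn 2.1133200877
shift [-0.0021 -0.0001 -0.0015] turn [0.0003 0.0007 0.0003] | t 23.9 p [ 0.5006 -0.347   0.1442] rpy [179.9872   0.0327   3.5118] rows>= 0.01557097655144397 0.00431633862823975
```

```bash
python3 -m creep '[{"dx":0,"dy":0,"dz":-0.001,"rx":0,"ry":0,"rz":0},{"dx":0,"dy":0,"dz":-0.001,"rx":0,"ry":0,"rz":0}]' >/dev/null
python3 -m creep '[{"dx":0,"dy":0,"dz":-0.001,"rx":0,"ry":0,"rz":0},{"dx":0,"dy":0,"dz":-0.001,"rx":0,"ry":0,"rz":0},{"dx":0,"dy":0,"dz":-0.001,"rx":0,"ry":0,"rz":0},{"dx":0,"dy":0,"dz":-0.001,"rx":0,"ry":0,"rz":0},{"dx":0,"dy":0,"dz":-0.001,"rx":0,"ry":0,"rz":0}]' 1 20
python3 -m creep '[{"dx":0,"dy":0,"dz":0,"rx":0,"ry":0,"rz":0},{"dx":0,"dy":0,"dz":0,"rx":0,"ry":0,"rz":0},{"dx":0,"dy":0,"dz":-0.08,"rx":0,"ry":0,"rz":0},{"dx":0,"dy":0,"dz":-0.2,"rx":0,"ry":0,"rz":0},{"dx":0,"dy":0,"dz":-0.34,"rx":0,"ry":0,"rz":0}]'
python3 -m creep '[{"dx":0,"dy":0,"dz":-0.15,"rx":0,"ry":0,"rz":0},{"dx":-0.1,"dy":0.1,"dz":-0.25,"rx":0,"ry":0,"rz":0},{"dx":-0.25,"dy":0.2,"dz":-0.25,"rx":0,"ry":0,"rz":0},{"dx":-0.35,"dy":0.3,"dz":-0.25,"rx":0,"ry":0,"rz":0},{"dx":-0.35,"dy":0.3,"dz":-0.25,"rx":0,"ry":0,"rz":0}]'
python3 - <<'E'
from h import *
I={k:imaging.snapshot(k)["color"] for k in("scene","top")}
# lamp tail/nose: orange centroid and blue-pad blobs
for k,(x,y,w,h) in{"scene":(165,195,70,90),"top":(395,205,75,65)}.items():
    c=I[k][y:y+h,x:x+w]; hsv=cv2.cvtColor(c,cv2.COLOR_BGR2HSV)
    for nm,m in(("orange",cv2.inRange(hsv,(5,150,120),(20,255,255))),("dark",cv2.inRange(hsv,(0,0,0),(180,255,75)))):
        M=np.argwhere(m); print(k,nm,len(M),M.mean(0)[::-1]+[x,y],M.min(0)[::-1]+[x,y],M.max(0)[::-1]+[x,y])
    I0=cv2.imread(f"pics/{k}0.png")[y:y+h,x:x+w]; hsv=cv2.cvtColor(I0,cv2.COLOR_BGR2HSV)
    for nm,m in(("orange0",cv2.inRange(hsv,(5,150,120),(20,255,255))),("dark0",cv2.inRange(hsv,(0,0,0),(180,255,75)))):
        M=np.argwhere(m); print(k,nm,len(M),M.mean(0)[::-1]+[x,y],M.min(0)[::-1]+[x,y],M.max(0)[::-1]+[x,y])
# hood fit
L=np.array([[127,75,210],[127,-75,210],[-2.5,-75,210],[-2.5,75,210]])/1e3
T=np.array([[110.3,172],[174.3,166.7],[177.7,221.7],[112.7,226.7]])
f=lambda v:(proj("top",L@Ro.from_euler("z",v[2]).as_matrix().T+[v[0],v[1],0])-T).ravel()
r=least_squares(f,[.5,.35,0]);print("hood",r.x,np.abs(r.fun).max(),"mat .5147 .3584")
c=I["top"][180:202,270:292].astype(float);w=np.clip(c[...,2]-np.maximum(c[...,0],c[...,1])-20,0,None);yy,xx=np.mgrid[180:202,270:292];print("patch px",(w*xx).sum()/w.sum(),(w*yy).sum()/w.sum(),"was 280.61 191.37")
E
```

```text
t: 24.6
tcp_pos: [0.5005, -0.3469, 0.1444]
eef_rot: [-180.0, 0.1, 3.5]
ft_force: [-0.2, 0.9, -0.5]
width: 0.0695
grasp_force: 0.0
t: 25.1
tcp_pos: [0.4996, -0.3461, 0.2458]
eef_rot: [-179.9, 0.2, 3.5]
ft_force: [0.6, 0.1, 0.8]
width: 0.0879
grasp_force: 0.0
t: 25.6
tcp_pos: [0.3977, -0.4468, 0.3223]
eef_rot: [179.8, 0.1, 3.2]
ft_force: [0.3, 0.1, -0.3]
width: 0.0883
grasp_force: 0.0
scene orange 116 [198.5345 260.1983] [191 254] [206 265]
scene dark 481 [194.3098 230.7131] [186 208] [203 255]
scene orange0 119 [195.2185 260.2941] [188 254] [203 265]
scene dark0 502 [190.8705 231.1474] [182 208] [199 255]
top orange 97 [425.8557 237.866 ] [421 229] [435 244]
top dark 204 [439.4559 231.0784] [426 223] [450 239]
top orange0 96 [427.8854 235.625 ] [423 227] [437 242]
top dark0 214 [441.8551 228.8411] [429 221] [453 237]
hood [0.5237 0.3546 0.0643] 0.6149041594916014 mat .5147 .3584
patch px 280.61181832468964 191.37246581801037 was 280.61 191.37
```

```bash
python3 -m creep '[{"dx":0,"dy":0,"dz":0,"rx":0,"ry":0,"rz":0},{"dx":0,"dy":0,"dz":0,"rx":0,"ry":0,"rz":0},{"dx":0,"dy":0,"dz":0,"rx":0,"ry":0,"rz":0}]' >/dev/null; python3 -c '
from rig import arm
print(arm.close_job())'
```

```text
the job is handed in; nothing more can be done
None
```

I handed the job in at about 26 s: by my camera and force readings, the hood is upright near the middle of the cork mat (about 10 mm off centre), the lamp was held on the patch for over 2 s at about half travel (estimated from about 6 N) and is upright on its pad, and the model did not move; no verdict came back.

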